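White-reference the colour probe and guide it over the saucer

ROBOT

A 7-joint arm with a two-finger parallel gripper is mounted at the origin on a cart in front of the work surface, level with it; the furniture and walls round the work are solid. World frame = base frame: x ahead of the robot, y to its left, z up, the work surface at z = 0. Lengths are in m, angles in rad, forces in N, time in s.
With the tool pointing down it reaches from about 0.4 to 0.85 m from the base axis. Payload 10.4 kg.
Tool frame: the origin (TCP) lies midway between the tips of the shut fingers; the grasp point (between the pads) lies robot.grasp_offset behind it (robot.grasp_offset is the distance from the TCP to the grasp point, in m); z points along the fingers, y is the line along which they close (so a half turn about z gives the same grasp; the last joint's range is limited). The gripper opens to 87 mm and grips with 3 to 60 N. Pads are 19 mm wide; open, the fingers measure 117 mm over their backs; the gripper's body (75 mm by 190 mm) begins 51 mm behind the grasp point.
Start: joints at [-1.124, 0.332, -0.065, 1.46, 0.022, 1.35, -0.088], TCP at [0.283, 0.557, 0.223] pointing down, gripper open.
Joint ranges: [-2.6, 2.6], [-0.5, 2.12], [-1.47, 1.34], [0.16, 2.42], [-1.27, 4.41], [0.06, 2.06], [-2.6, 2.6]. Speed limits (rad/s): [2.22, 2.22, 2.79, 2.79, 3.14, 3.14, 3.14].

INTERFACE

Orientations are given as a unit quaternion [x, y, z, w].
In Python, from workcell import robot gives the robot as it stands.
- The arm moves only by the tool play_rows, never from a script. Its argument "deltas" is a list that holds one entry, the list of rows, each a list of 7 numbers: the shift along the tool's x, y, z in mm, then the turn, a rotation vector about the tool's x, y, z in degrees, then the opening, from 0 (shut) to 1 (fully open). In form: [[[dx, dy, dz, wx, wy, wz, claw], ...]]. A call has 1 to 12 rows; each row shifts and turns the commanded pose from where the row before left it, along the tool's axes as they then stand; what a row does not reach is not made up. A row lasts 1/10 s, in which the tool goes at most 50 mm and 8.59 degrees, less where a joint would pass 70% of its speed; a pose out of reach is approached as far as the arm can. A call is refused whole if a number of a shift passes 50 or a number of a turn 8.59, either way. A call with a gripper value outside its range is refused whole. The fingers move at their own pace and stop on an object; "newtons" is the grip in N (left out, the last holds). Time passes only in rows, so rows that do not move let the fingers close. It gives the time, the measured TCP pose, the force, the opening and the grip force at its end, in the units of the state.
- robot.read_state(): the state, without advancing time (a new reading comes with each control period).
- robot.camera(name): name is "scene" or "top" or "wrist"; returns the picture (420x560x3 uint8, red, green, blue); there is no depth.
- robot.get_calibration(name): a dict with "K" (3x3 intrinsics, pixels), "R" (3x3) and "t" (3): a world point X has camera coordinates R X + t; the wrist camera has in their place "T_tool_cam" (4x4, takes a point from camera to tool coordinates, whose origin is the TCP and whose axes are the flange's). Camera axes: x right, y down, z forward; pixel columns grow to the right and rows downward; lengths in m; the calibration is good to about 2 mm. A picture is of the moment at which its call begins: read the wrist's pose just before it. get_calibration takes no time and is no camera call.
- robot.job_done(): hands the job in; it is judged then, once.
The state is a dict: "time_s": time; "q": joint angles; "joint_vel": joint speeds; "tau": joint torques, N m; "position": TCP position; "eef_rot": TCP orientation; "wrist_force": force on the tool from outside, world axes, zero at the start; "moment": the same for the moment, N m; "gripper_width": finger opening in m; "grip_force": force on a finger pad.
Only numpy, scipy, OpenCV 4.12 (cv2) and the standard library are available. Lean on these libraries where they do the work, as an engineer would, in place of code of your own. Each camera call takes 0.05 s, during which the arm holds its last target. There are 200 camera calls.

TASK

Take the orange-handled colour probe out of its dock and hold it upright and still, its tip about two centimetres above the middle of the white reference tile, for a full second. Then thread its steel rod down through the upper and then the lower brass bushing of the measuring stand until the red ring on the rod is level with the top of the upper bushing, and finish while still holding it there, steady and upright. The probe must not touch the tile or the saucer under the stand, and the saucer, cup, jar, bottle and paint dish stay where they are.

Things in the scene. Friction and masses are not known exactly. Their poses are not given: they have to be found in the camera images.
- probe: loose colour probe, 195 mm long, about 90 g, standing upright in its dock, tip down. Body origin at the tip, z up along its axis. From the tip: polished steel rod 10 mm in diameter (the last 5 mm tapers to 5 mm) up to 125 mm; black collar 26 mm in diameter at 125 to 131 mm; orange round handle 20 mm in diameter at 131 to 195 mm. A red ring 5 mm tall is painted round the rod, its middle 88 mm above the tip
- probe_tip (a point): the probe's lower tip, on its axis; z axis points up along the probe
- probe_ring (a point): middle of the red ring, on the probe's axis, 88 mm above the tip
- probe_grip (a point): middle of the orange handle, on the axis, 163 mm above the tip: the place to grasp (20 mm thick, 64 mm long)
- dock: fixed dock: black base 70 x 70 x 12 mm with an upright grey tube 32 mm in outer diameter, top 140 mm above the bench, open at the top, bore about 16 mm. The probe's collar rests on the tube's top, its rod hangs free inside, its tip 15 mm above the bench. Lift the probe straight up by 130 mm to clear the tube. Origin at the centre of the underside. Dock and tile may be swapped left and right from start to start
- tile_top (a point): centre of the top face of the fixed white round reference tile, 40 mm in diameter, in a black square holder 60 x 60 mm; the face is 12 mm above the bench; z up
- stand: fixed measuring stand: round grey base plate 144 mm across and 12 mm thick, origin at the centre of its underside, under the common vertical axis of both bushings; a steel column at 98 mm along its own +x carries two arms with a brass bushing each, one right above the other. Nothing of it is higher than 135 mm above the bench
- upper_mouth (a point): centre of the upper bushing's top rim, 130 mm above the bench. The bushing is 18 mm tall; bore 14 mm, flaring over its upper half to 22 mm at the top; z up
- lower_mouth (a point): centre of the lower bushing's top rim, 78 mm above the bench, same shape as the upper one (underside 60 mm above the bench); z up
- saucer: loose painted porcelain saucer, about 130 mm across and 20 mm tall, lying on the stand's base plate under the bushings, its middle about 22 mm above the bench; with the red ring level with the upper bushing the probe's tip hangs free, 42 mm above the bench, above the saucer. Origin at the centre of its underside
- cup: loose bystander: white porcelain breakfast cup with painted flowers, 126 x 157 x 72 mm. Origin at the centre of its underside
- jar: loose bystander: small blue paint jar with white cap, 45 mm across, 70 mm tall. Origin at the centre of its underside
- bottle: loose bystander: brown glass bottle with black cap, 52 mm across, 89 mm tall. Origin at the centre of its underside
- dish: loose bystander: small white paint dish with ochre drips, 64 mm across, 26 mm tall. Origin at the centre of its underside
- tile: the fixed black holder of the white tile, 60 x 60 x 12 mm with the tile; origin at the centre of its underside

How it is judged:
By the outcome, as a careful person would: the job done as asked, in the order asked, and still so for the second after the job is handed in, while the arm keeps its last pose, push and grip.
It also fails if it takes over 67 s, if anything falls off the work surface, if the arm or the gripper's body presses on something with over 40 N, if the wrist force passes 120 N, or if a joint passes its speed limit or range.

## Working session

There is one attempt and no reset: what is moved stays moved. The work goes in short steps, Python scripts to look and compute and a tool call to move; the robot and the scene stay as the last step left them, time stands still between calls to the robot, and variables do not carry over. Pictures are saved under pics/ and viewed, at most 10 in all, crops included, and the job is handed in when it is done.

Besides the shell and the picture viewer there is one more tool, called as name(argument=value, ...) on one line, values as JSON. play_rows: Moves the arm, as the interface text tells. Its arguments: {"type":"object","properties":{"deltas":{"type":"array","items":{"type":"array","items":{"type":"array","items":{"type":"number"}}}},"newtons":{"type":"number"}},"required":["deltas"]}

```bash
mkdir -p pics; ls; python3 - <<'E'
from workcell import robot
import cv2,numpy as np
for n in ("scene","top"):
    cv2.imwrite(f"pics/{n}0.png",robot.camera(n)[:,:,::-1])
for n in ("scene","top","wrist"):
    print(n,robot.get_calibration(n))
print(robot.grasp_offset,robot.read_state())
E
```

```text
pics
scene {'K': array([[394.73659477,   0.        , 283.45085694],
       [  0.        , 394.73659477, 214.50127801],
       [  0.        ,   0.        ,   1.        ]]), 'R': array([[ 0.82033638, -0.57156851, -0.01891192],
       [-0.27014105, -0.3581449 , -0.89373153],
       [ 0.50405559,  0.73826937, -0.44820341]]), 't': array([-0.4357315 ,  0.30783765,  0.83218763])}
top {'K': array([[535.46578649,   0.        , 279.55612244],
       [  0.        , 535.46578649, 206.24403647],
       [  0.        ,   0.        ,   1.        ]]), 'R': array([[-2.59723899e-02, -9.99662611e-01,  3.15438296e-04],
       [-9.98276502e-01,  2.59197633e-02, -5.26516077e-02],
       [ 5.26256676e-02, -1.68238272e-03, -9.98612892e-01]]), 't': array([0.04707597, 0.5767751 , 1.75592297])}
wrist {'K': array([[337.22405983,   0.        , 280.41724195],
       [  0.        , 337.22405983, 213.69701247],
       [  0.        ,   0.        ,   1.        ]]), 'T_tool_cam': array([[-1.67878647e-04, -9.57052149e-01, -2.89915773e-01,
         7.86424776e-02],
       [ 9.99999974e-01, -2.05831667e-04,  1.00418809e-0
[... 219 characters left out ...]
0.1, 'q': array([-1.12358836,  0.33281205, -0.06467679,  1.46087759,  0.02162483,
        1.34990135, -0.08849302]), 'joint_vel': array([ 0.00159297,  0.00060035, -0.00144997, -0.00179619, -0.00022479,
       -0.00061879,  0.0008834 ]), 'tau': array([ 1.83151133e-03, -6.24537349e+01,  2.47548963e-02, -3.90712631e+01,
       -6.13679155e-02,  3.65968945e-02,  2.73996778e-05]), 'position': array([0.28280945, 0.55695477, 0.22182167]), 'eef_rot': array([ 2.32744625e-01,  9.72537668e-01, -6.42410306e-04, -1.06740308e-04]), 'wrist_force': array([-0.21381115,  0.38091642, -0.46820505]), 'moment': array([ 0.01269082, -0.02225289,  0.01053905]), 'grip_force': 0.0, 'gripper_width': 0.0870578349736515}
```

View pics/scene0.png

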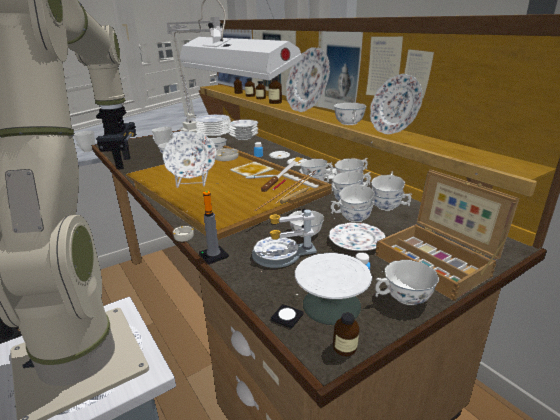

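View pics/top0.png

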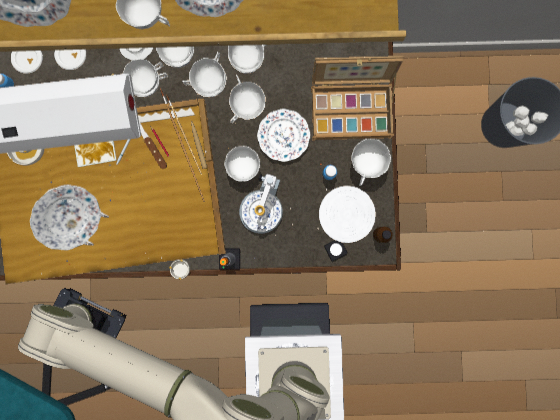

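```bash
python3 - <<'E'
import cv2,numpy as np
s=cv2.imread("pics/scene0.png");t=cv2.imread("pics/top0.png")
z=lambda im,x,y,w,h,f:cv2.resize(im[y:y+h,x:x+w],None,fx=f,fy=f,interpolation=cv2.INTER_CUBIC)
a=z(s,170,180,150,150,4)[:, :]
cv2.imwrite("pics/c1.png",a)
cv2.imwrite("pics/c2.png",z(t,210,180,190,100,4))
E
```

```text
(no output)
```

View pics/c1.png

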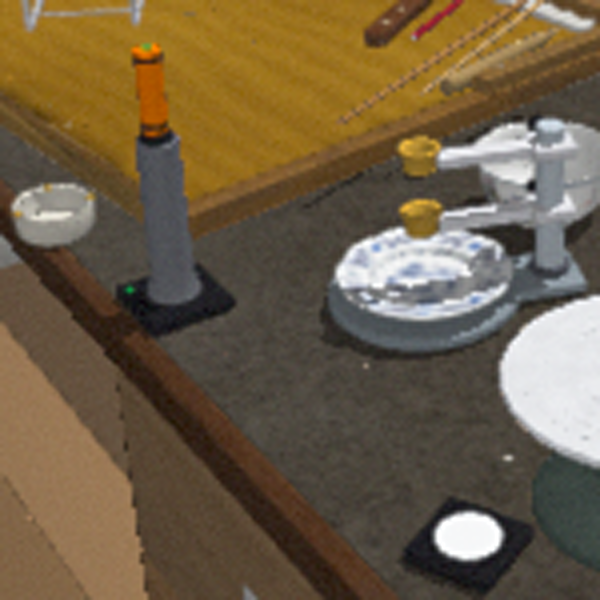

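View pics/c2.png

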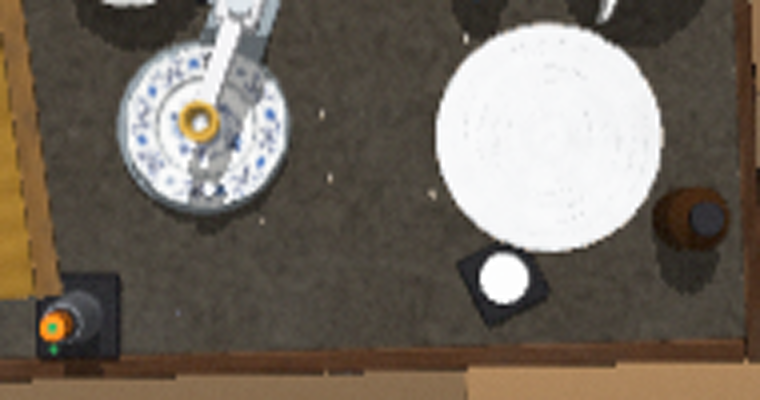

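```bash
cat > h.py <<'E'
from workcell import robot
import numpy as np, cv2
from scipy.spatial.transform import Rotation as Ro
def cam(n,st=None):
    c=robot.get_calibration(n)
    if n!="wrist": return c["K"],c["R"],c["t"]
    T=np.eye(4);T[:3,:3]=Ro.from_quat(st["eef_rot"]).as_matrix();T[:3,3]=st["position"]
    W=np.linalg.inv(T@c["T_tool_cam"]); return c["K"],W[:3,:3],W[:3,3]
def onz(c,px,z):
    K,R,t=c; d=R.T@np.linalg.solve(K,[*px,1]); o=-R.T@t
    return o+d*(z-o[2])/d[2]
def tri(c1,p1,c2,p2):
    P=lambda c:c[0]@np.c_[c[1],c[2]]
    X=cv2.triangulatePoints(P(c1),P(c2),np.array(p1,float),np.array(p2,float))[:,0];return X[:3]/X[3]
def proj(c,X):
    p=c[0]@(c[1]@np.array(X)+c[2]);return p[:2]/p[2]
E
python3 - <<'E'
from h import *
np.set_printoptions(precision=4,suppress=True)
t,s=cam("top"),cam("scene")
for n,a,b,z in [("probe",(222.9,261.1),(206.9,191.4),.21),("mouth",(259.4,209.9),(274.4,215.6),.13),("tile",(335.6,249.1),(286.9,313.6),.012),("turn",(347,214),(333,278),.1),("dock base",(229.2,259.5),(213.5,254.5),.012)]:
    print(n,onz(t,a,z),onz(s,b,z),tri(t,a,s,b))
print(Ro.from_quat(robot.read_state()["eef_rot"]).as_matrix())
E
```

```text
probe [0.4111 0.2024 0.21  ] [0.4165 0.2004 0.21  ] [0.413  0.2015 0.2105]
mouth [0.5621 0.0949 0.13  ] [0.5698 0.0966 0.13  ] [0.5636 0.0937 0.1328]
tile [ 0.4316 -0.1491  0.012 ] [ 0.435  -0.1527  0.012 ] [ 0.433  -0.1501  0.011 ]
turn [ 0.5434 -0.1793  0.1   ] [ 0.5331 -0.2001  0.1   ] [ 0.5453 -0.1824  0.0842]
dock base [0.4066 0.2026 0.012 ] [0.4097 0.1888 0.012 ] [0.4091 0.2019 0.0054]
[[-0.8917  0.4527 -0.0005]
 [ 0.4527  0.8917 -0.0012]
 [-0.0001 -0.0013 -1.    ]]
```

play_rows(deltas=[[[0,0,-12,0,0,-6.7,1],[0,0,-12,0,0,-6.7,1],[0,0,-12,0,0,-6.7,1],[0,0,-12,0,0,-6.8,1],[-10,-25,0,0,0,0,1],[-20,-50,0,0,0,0,1],[-20,-50,0,0,0,0,1],[-20,-50,0,0,0,0,1],[-20,-50,0,0,0,0,1],[-20,-50,0,0,0,0,1],[-15,-50,0,0,0,0,1],[-4,-31,0,0,0,0,1]]])

```text
time_s: 1.3
position: [0.4052, 0.2173, 0.2704]
eef_rot: [0.002, 1.0, -0.0, -0.0]
wrist_force: [0.4, -0.5, -0.3]
gripper_width: 0.087
grip_force: 0.0
```

play_rows(deltas=[[[0,0,0,0,0,0,1],[0,0,0,0,0,0,1],[0,0,0,0,0,0,1]]])

```text
time_s: 1.6
position: [0.4036, 0.2224, 0.2704]
eef_rot: [-0.001, 1.0, 0.0, -0.0]
wrist_force: [0.2, 1.4, -0.2]
gripper_width: 0.087
grip_force: 0.0
```

```bash
python3 - <<'E'
from h import *
np.set_printoptions(precision=4,suppress=True)
st=robot.read_state();im=robot.camera("wrist")[:,:,::-1]
c=cam("wrist",st);print(st["position"],Ro.from_quat(st["eef_rot"]).as_matrix(),st["q"])
for X in [(.412,.201,.21),(.412,.201,.14)]:print(proj(c,X))
cv2.imwrite("pics/w1.png",im)
E
```

```text
[0.4036 0.2224 0.2704] [[-1.     -0.0014 -0.0003]
 [-0.0014  1.      0.0001]
 [ 0.0003  0.0001 -1.    ]] [-0.7113 -0.0599  0.104   1.8018  0.0061  1.3996  0.9638]
[252.7709 241.1515]
[258.8608 212.793 ]
```

View pics/w1.png

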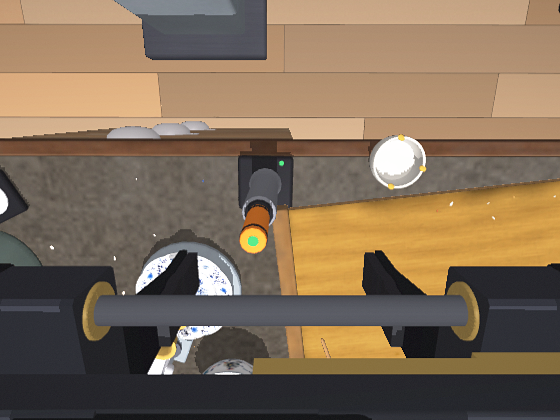

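play_rows(deltas=[[[-4.2,-10.7,0,0,0,0,1],[-4.2,-10.7,0,0,0,0,1],[0,0,0,0,0,0,1],[0,0,15,0,0,0,1],[0,0,25,0,0,0,1],[0,0,25,0,0,0,1],[0,0,25,0,0,0,1],[0,0,15,0,0,0,1],[0,0,8,0,0,0,1],[0,0,0,0,0,0,1],[0,0,0,0,0,0,1]]])

```text
time_s: 2.75
position: [0.4129, 0.2001, 0.1583]
eef_rot: [0.0, 1.0, 0.0, 0.0]
wrist_force: [0.2, 0.0, 0.7]
gripper_width: 0.087
grip_force: 0.0
```

```bash
python3 - <<'E'
from h import *
np.set_printoptions(precision=4,suppress=True)
st=robot.read_state();im=robot.camera("wrist")[:,:,::-1]
c=cam("wrist",st);print(st["position"],Ro.from_quat(st["eef_rot"]).as_matrix()[:,2])
for X in [(.412,.201,.21)]:print(proj(c,X))
# orange blob
h=cv2.cvtColor(im.copy(),cv2.COLOR_BGR2HSV);m=cv2.inRange(h,(5,170,150),(20,255,255))
n,l,s,ce=cv2.connectedComponentsWithStats(m);print([(s[i],ce[i]) for i in range(1,n) if s[i,4]>100])
cv2.imwrite("pics/w2.png",im)
E
```

```text
[0.4129 0.2001 0.1583] [ 0.0008  0.0006 -1.    ]
[287.5738 326.3615]
[(array([ 265,  246,   44,   49, 1693], dtype=int32), array([285.8074, 271.7874]))]
```

View pics/w2.png

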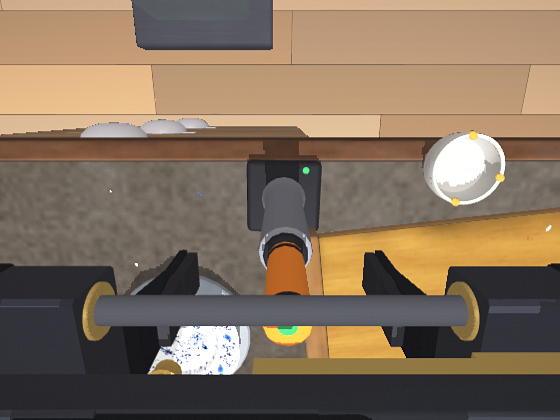

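play_rows(deltas=[[[0.7,0.8,0,0,0,0,0.5],[0,0,0,0,0,0,0],[0,0,0,0,0,0,0],[0,0,0,0,0,0,0],[0,0,0,0,0,0,0],[0,0,0,0,0,0,0],[0,0,0,0,0,0,0],[0,0,0,0,0,0,0],[0,0,0,0,0,0,0]]], newtons=40)

```text
time_s: 3.7
position: [0.4117, 0.2007, 0.1575]
eef_rot: [0.0, 1.0, 0.0, -0.0]
wrist_force: [1.0, 0.7, 0.2]
gripper_width: 0.023
grip_force: 0.3
```

play_rows(deltas=[[[0,0,0,0,0,0,0],[0,0,0,0,0,0,0],[0,0,0,0,0,0,0],[0,0,-3,0,0,0,0],[0,0,-7,0,0,0,0]]])

```text
time_s: 4.2
position: [0.4114, 0.2004, 0.1675]
eef_rot: [0.0, 1.0, -0.0, -0.0]
wrist_force: [-0.3, -0.1, -0.8]
gripper_width: 0.0191
grip_force: 40.0
```

play_rows(deltas=[[[0,0,-8,0,0,0,0],[0,0,-12,0,0,0,0],[0,0,-14,0,0,0,0],[0,0,-14,0,0,0,0],[0,0,-14,0,0,0,0],[0,0,-14,0,0,0,0],[0,0,-14,0,0,0,0],[0,0,-14,0,0,0,0],[0,0,-14,0,0,0,0],[0,0,-10,0,0,0,0],[0,0,-6,0,0,0,0],[0,0,0,0,0,0,0]]])

```text
time_s: 5.4
position: [0.4119, 0.2008, 0.3022]
eef_rot: [0.0, 1.0, 0.0, 0.0]
wrist_force: [0.3, 0.3, -1.6]
gripper_width: 0.0193
grip_force: 40.0
```

```bash
python3 - <<'E'
from h import *
np.set_printoptions(precision=4,suppress=True)
st=robot.read_state();im=robot.camera("scene")[:,:,::-1];w=robot.camera("wrist")[:,:,::-1]
p=st["position"];print(p,st["q"],st["wrist_force"],Ro.from_quat(st["eef_rot"]).as_matrix()[:,2])
c=cam("scene")
for h in (0,88,125,131,195): print(h,proj(c,p+[0,0,.0187-.163+h/1000]))
cv2.imwrite("pics/s2.png",im)
x,y=proj(c,p).astype(int);print(x-50,y-40)
a=cv2.resize(im[y-40:y+110,x-50:x+50],None,fx=4,fy=4,interpolation=cv2.INTER_CUBIC)
b=cv2.resize(w[100:420,180:400],None,fx=1.8,fy=1.8)
b=cv2.copyMakeBorder(b,0,600-b.shape[0],0,0,0);cv2.imwrite("pics/s2c.png",np.hstack([a,b]))
E
```

```text
[0.4119 0.2008 0.3022] [-0.6911 -0.0785  0.1298  1.7531  0.0101  1.4654  1.0078] [ 0.2601  0.3242 -1.6373] [ 0.0007  0.0006 -1.    ]
0 [207.2919 208.6804]
88 [203.8956 179.6653]
125 [202.3923 166.8218]
131 [202.144  164.7012]
195 [199.4156 141.3919]
151 119
```

View pics/s2c.png

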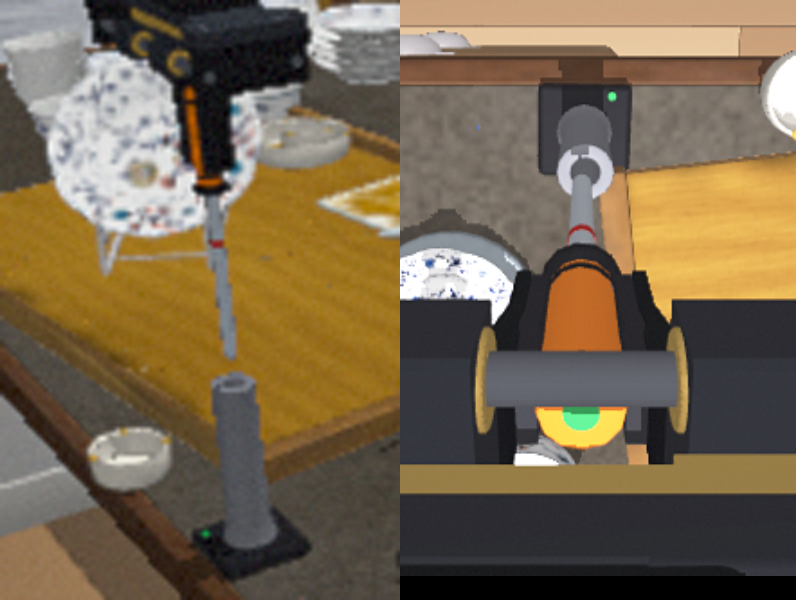

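play_rows(deltas=[[[0,-10,0,0,0,0,0],[-2,-25,0,0,0,0,0],[-2,-35,0,0,0,0,0],[-2,-35,0,0,0,0,0],[-2,-35,0,0,0,0,0],[-2,-35,0,0,0,0,0],[-2,-35,0,0,0,0,0],[-2,-35,0,0,0,0,0],[-2,-35,0,0,0,0,0],[-2,-35,0,0,0,0,0],[-2,-25,0,0,0,0,0],[-1,-11,0,0,0,0,0]]])

```text
time_s: 6.7
position: [0.4317, -0.1532, 0.3012]
eef_rot: [0.002, 1.0, 0.0, -0.0]
wrist_force: [0.5, 1.4, -0.8]
gripper_width: 0.0191
grip_force: 40.0
```

play_rows(deltas=[[[0,0,0,0,0,0,0],[0,0,0,0,0,0,0],[0,0,0,0,0,0,0]]])

```text
time_s: 7.0
position: [0.4327, -0.1489, 0.3014]
eef_rot: [-0.001, 1.0, 0.0, -0.0]
wrist_force: [0.0, 0.8, -0.8]
gripper_width: 0.0193
grip_force: 40.0
```

play_rows(deltas=[[[0,0,6,0,0,0,0],[0,0,12,0,0,0,0],[0,0,14,0,0,0,0],[0,0,14,0,0,0,0],[0,0,14,0,0,0,0],[0,0,14,0,0,0,0],[0,0,12,0,0,0,0],[0,0,8,0,0,0,0],[0,0,2,0,0,0,0],[0,0,0,0,0,0,0],[0,0,0,0,0,0,0]]])

```text
time_s: 8.1
position: [0.4329, -0.1504, 0.2059]
eef_rot: [0.0, 1.0, 0.0, 0.0]
wrist_force: [0.2, -0.3, 0.5]
gripper_width: 0.0194
grip_force: 40.0
```

```bash
python3 - <<'E'
from h import *
np.set_printoptions(precision=4,suppress=True)
st=robot.read_state();w=robot.camera("wrist")[:,:,::-1];im=robot.camera("scene")[:,:,::-1]
p=st["position"];print(p,st["wrist_force"],Ro.from_quat(st["eef_rot"]).as_matrix()[:,2])
c=cam("scene");cw=cam("wrist",st)
tip=p-[0,0,.1425]
print("pred tip",proj(c,tip),proj(cw,tip),"tile",proj(c,(.433,-.15,.012)),proj(cw,(.433,-.15,.012)))
x,y=235,240;print(x,y)
a=cv2.resize(im[y:y+100,x:x+100],None,fx=4,fy=4,interpolation=cv2.INTER_CUBIC)
b=cv2.resize(w[130:270,230:330],None,fx=4,fy=4,interpolation=cv2.INTER_CUBIC)
a=cv2.copyMakeBorder(a,0,160,0,0,0);cv2.imwrite("pics/s3c.png",np.hstack([a,b]))
E
```

```text
[ 0.4329 -0.1504  0.2059] [ 0.2252 -0.3268  0.4892] [ 0.0008  0.     -1.    ]
pred tip [285.2645 295.9882] [282.4191 200.285 ] tile [285.5559 313.3047] [282.5429 188.3171]
235 240
```

View pics/s3c.png

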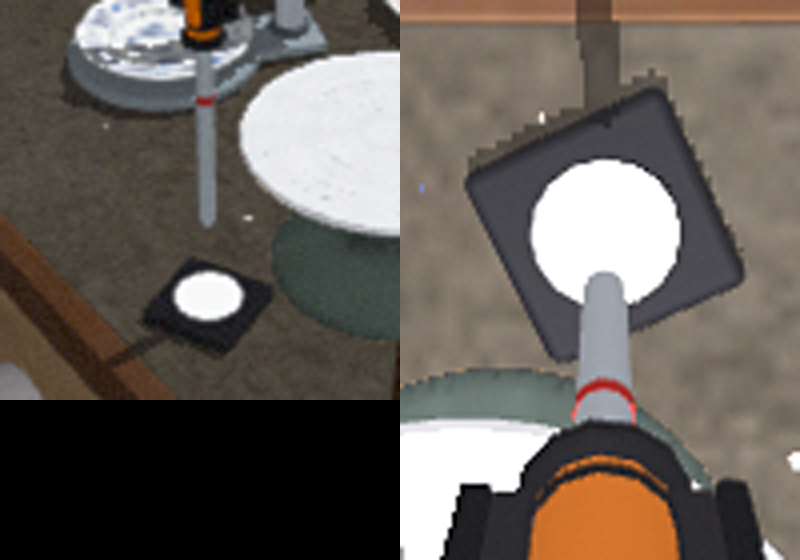

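play_rows(deltas=[[[0,0,5,0,0,0,0],[0,0,8,0,0,0,0],[0,0,8,0,0,0,0],[0,0,6,0,0,0,0],[0,0,3,0,0,0,0],[0,0,1.4,0,0,0,0],[0,0,0,0,0,0,0],[0,0,0,0,0,0,0],[0,0,0,0,0,0,0]]])

```text
time_s: 9.1
position: [0.4328, -0.1504, 0.1744]
eef_rot: [0.0, 1.0, 0.0, 0.0]
wrist_force: [-1.0, -0.3, -1.0]
gripper_width: 0.0195
grip_force: 40.0
```

play_rows(deltas=[[[0,0,0,0,0,0,0],[0,0,0,0,0,0,0],[0,0,0,0,0,0,0],[0,0,0,0,0,0,0],[0,0,0,0,0,0,0],[0,0,0,0,0,0,0],[0,0,0,0,0,0,0],[0,0,0,0,0,0,0],[0,0,0,0,0,0,0],[0,0,0,0,0,0,0],[0,0,0,0,0,0,0],[0,0,0,0,0,0,0]]])

```text
time_s: 10.3
position: [0.4326, -0.1503, 0.1741]
eef_rot: [0.0, 1.0, 0.0, 0.0]
wrist_force: [-0.3, 0.0, -1.4]
gripper_width: 0.0193
grip_force: 40.0
```

play_rows(deltas=[[[0,0,0,0,0,0,0],[0,0,0,0,0,0,0],[0,0,0,0,0,0,0],[0,0,0,0,0,0,0]]])

```text
time_s: 10.7
position: [0.4326, -0.1504, 0.1741]
eef_rot: [0.0, 1.0, 0.0, 0.0]
wrist_force: [-0.0, -0.6, -0.5]
gripper_width: 0.0193
grip_force: 40.0
```

play_rows(deltas=[[[0,0,-6,0,0,0,0],[0,0,-12,0,0,0,0],[0,0,-15,0,0,0,0],[0,0,-15,0,0,0,0],[0,0,-15,0,0,0,0],[0,0,-15,0,0,0,0],[0,0,-15,0,0,0,0],[0,0,-15,0,0,0,0],[0,0,-12,0,0,0,0],[0,0,-6,0,0,0,0],[0,0,0,0,0,0,0]]])

```text
time_s: 11.8
position: [0.4329, -0.1504, 0.3009]
eef_rot: [0.0, 1.0, 0.0, 0.001]
wrist_force: [-0.1, 0.2, -0.8]
gripper_width: 0.0194
grip_force: 40.0
```

play_rows(deltas=[[[0,10,0,0,0,0,0],[0,20,0,0,0,0,0],[-5,30,0,0,0,0,0],[-12,30,0,0,0,0,0],[-15,30,0,0,0,0,0],[-18,30,0,0,0,0,0],[-18,30,0,0,0,0,0],[-18,30,0,0,0,0,0],[-18,20,0,0,0,0,0],[-16,10,0,0,0,0,0],[-9.6,5,0,0,0,0,0]]])

```text
time_s: 12.9
position: [0.5624, 0.0967, 0.2987]
eef_rot: [-0.001, 1.0, -0.0, -0.001]
wrist_force: [-0.1, -0.1, -0.9]
gripper_width: 0.0194
grip_force: 40.0
```

play_rows(deltas=[[[0,0,0,0,0,0,0],[0,0,0,0,0,0,0],[0,0,0,0,0,0,0],[0,0,0,0,0,0,0]]])

```text
time_s: 13.3
position: [0.5619, 0.094, 0.3005]
eef_rot: [0.001, 1.0, 0.0, 0.0]
wrist_force: [-0.6, -0.3, -1.0]
gripper_width: 0.0192
grip_force: 40.0
```

```bash
python3 - <<'E'
from h import *
np.set_printoptions(precision=4,suppress=True)
st=robot.read_state();w=robot.camera("wrist")[:,:,::-1];im=robot.camera("scene")[:,:,::-1]
p=st["position"];print(p,Ro.from_quat(st["eef_rot"]).as_matrix()[:,2])
c=cam("scene");cw=cam("wrist",st)
print("mouth scene bias-corr",onz(c,(272.9,215.4),.13))
tip=p-[0,0,.1425];m=(.5625,.0945,.13)
print("pred tip",proj(c,tip),proj(cw,tip),"mouth",proj(c,m),proj(cw,m))
a=cv2.resize(im[170:270,225:325],None,fx=4,fy=4,interpolation=cv2.INTER_CUBIC)
b=cv2.resize(w[150:250,230:330],None,fx=4,fy=4,interpolation=cv2.INTER_CUBIC)
cv2.imwrite("pics/s4c.png",np.hstack([a,b]))
E
```

```text
[0.5619 0.094  0.3005] [ 0.0004  0.0005 -1.    ]
mouth scene bias-corr [0.567  0.1002 0.13  ]
pred tip [272.3011 207.8229] [282.3459 200.3375] mouth [272.6777 216.5511] [282.6884 193.9029]
```

View pics/s4c.png

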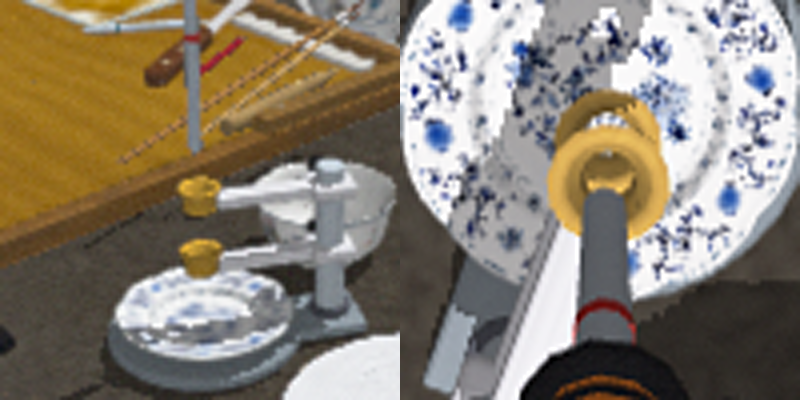

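```bash
python3 - <<'E'
from h import *
from scipy.optimize import least_squares
np.set_printoptions(precision=4,suppress=True)
st=robot.read_state();w=robot.camera("wrist")[:,:,::-1].copy()
K,R,t=cw=cam("wrist",st);K=K.copy();K[0,2]-=1.4;K[1,2]-=.4;cw=(K,R,t)
f=8;b=cv2.resize(w[150:250,230:330],None,fx=f,fy=f,interpolation=cv2.INTER_CUBIC)
h=cv2.cvtColor(b,cv2.COLOR_BGR2HSV);m=cv2.inRange(h,(12,110,60),(30,255,255))
n,l,s,ce=cv2.connectedComponentsWithStats(m);i=1+np.argmax(s[1:,4]);m=(l==i).astype('u1')
print(s[i])
# per row extents -> edge points of upper rim
P=[]
for v in range(330,470,6):
    x=np.flatnonzero(m[v]); P+= [(x[0],v),(x[-1],v)]
    print(v,x[0],x[-1],end=' | ')
P=(np.array(P)+.5)/f-.5+[230,150]
def res(q):
    # ray to z=.13 distance from centre minus r
    X=np.array([onz(cw,p,.13) for p in P]);return np.hypot(X[:,0]-q[0],X[:,1]-q[1])-q[2]
r=least_squares(res,[.563,.095,.014],loss='soft_l1',f_scale=3e-4);print(r.x,np.abs(r.fun).round(4))
E
```

```text
[  293   180   243   299 46639]
330 301 530 | 336 298 532 | 342 297 532 | 348 296 532 | 354 294 532 | 360 293 532 | 366 294 533 | 372 295 533 | 378 295 534 | 384 296 535 | 390 297 534 | 396 297 533 | 402 296 532 | 408 298 529 | 414 302 526 | 420 305 524 | 426 307 520 | 432 312 518 | 438 317 513 | 444 320 507 | 450 324 497 | 456 333 491 | 462 344 485 | 468 352 479 | [0.5651 0.0948 0.0153] [0.0001 0.0002 0.0001 0.0002 0.     0.     0.0001 0.0001 0.0001 0.0003
 0.0001 0.0003 0.0001 0.0002 0.0002 0.0002 0.0001 0.0001 0.0002 0.0001
 0.0002 0.0001 0.     0.0002 0.0003 0.0002 0.0003 0.0001 0.0001 0.
 0.0001 0.0001 0.0002 0.     0.     0.0002 0.0001 0.0001 0.0001 0.
 0.0003 0.0004 0.     0.0003 0.0003 0.0002 0.0002 0.    ]
```

play_rows(deltas=[[[-2.5,0.6,0,0,0,0,0],[0,0,5,0,0,0,0],[0,0,8,0,0,0,0],[0,0,8,0,0,0,0],[0,0,4,0,0,0,0],[0,0,0,0,0,0,0],[0,0,0,0,0,0,0]]])

```text
time_s: 14.15
position: [0.5648, 0.0952, 0.2752]
eef_rot: [0.0, 1.0, 0.0, 0.0]
wrist_force: [0.5, -0.3, -0.2]
gripper_width: 0.0193
grip_force: 40.0
```

```bash
python3 - <<'E'
from h import *
np.set_printoptions(precision=4,suppress=True)
st=robot.read_state();w=robot.camera("wrist")[:,:,::-1];im=robot.camera("scene")[:,:,::-1];t=robot.camera("top")
p=st["position"];print(p,Ro.from_quat(st["eef_rot"]).as_matrix()[:,2])
c=cam("scene");cw=cam("wrist",st)
tip=p-[0,0,.1425];print(proj(c,tip),proj(cw,tip))
a=cv2.resize(im[180:255,245:295],None,fx=8,fy=8,interpolation=cv2.INTER_CUBIC)
b=cv2.resize(w[155:230,255:305],None,fx=8,fy=8,interpolation=cv2.INTER_CUBIC)
cv2.imwrite("pics/s5c.png",np.hstack([a,b]))
E
```

```text
[0.5648 0.0952 0.2752] [ 0.      0.0001 -1.    ]
[273.1924 215.4097] [282.4158 200.3969]
```

View pics/s5c.png

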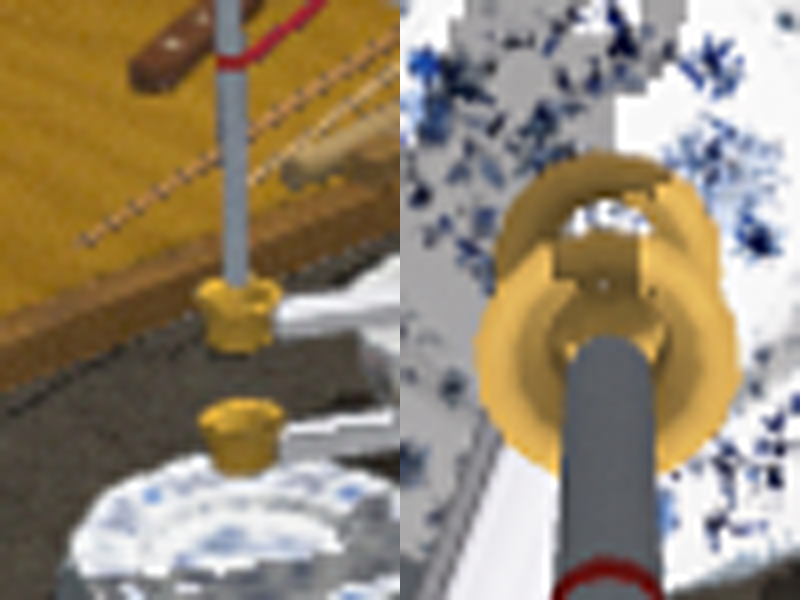

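play_rows(deltas=[[[0,0,4,0,0,0,0],[0,0,5,0,0,0,0],[0,0,5,0,0,0,0],[0,0,5,0,0,0,0],[0,0,5,0,0,0,0],[0,0,0,0,0,0,0]]])

```text
time_s: 14.9
position: [0.5644, 0.0951, 0.2502]
eef_rot: [0.0, 1.0, -0.0, -0.001]
wrist_force: [0.4, 0.2, -0.9]
gripper_width: 0.019
grip_force: 40.0
```

play_rows(deltas=[[[0,0,5,0,0,0,0],[0,0,5,0,0,0,0],[0,0,5,0,0,0,0],[0,0,5,0,0,0,0],[0,0,5,0,0,0,0],[0,0,2,0,0,0,0],[0,0,0,0,0,0,0]]])

```text
time_s: 15.6
position: [0.5647, 0.0952, 0.2238]
eef_rot: [0.0, 1.0, -0.0, -0.0]
wrist_force: [-0.2, 0.7, -0.4]
gripper_width: 0.0193
grip_force: 40.0
```

play_rows(deltas=[[[0,0,4,0,0,0,0],[0,0,5,0,0,0,0],[0,0,5,0,0,0,0],[0,0,5,0,0,0,0],[0,0,3,0,0,0,0],[0,0,0,0,0,0,0]]])

```text
time_s: 16.2
position: [0.5645, 0.0952, 0.2016]
eef_rot: [0.0, 1.0, -0.0, -0.0]
wrist_force: [-0.4, 0.4, -0.1]
gripper_width: 0.0193
grip_force: 40.0
```

play_rows(deltas=[[[0,0,4,0,0,0,0],[0,0,4,0,0,0,0],[0,0,4,0,0,0,0],[0,0,3,0,0,0,0],[0,0,1.5,0,0,0,0],[0,0,0,0,0,0,0],[0,0,0,0,0,0,0],[0,0,0,0,0,0,0]]])

```text
time_s: 17.0
position: [0.5649, 0.0952, 0.1858]
eef_rot: [0.0, 1.0, 0.0, 0.0]
wrist_force: [-0.7, 0.3, -0.6]
gripper_width: 0.0193
grip_force: 40.0
```

```bash
python3 - <<'E'
from h import *
np.set_printoptions(precision=4,suppress=True)
st=robot.read_state();p=st["position"];print(p,st["wrist_force"],st["moment"])
im=robot.camera("scene")[:,:,::-1].copy();c=cam("scene")
print("pred ring, rim, tip",proj(c,p-[0,0,.1425-.088]),proj(c,(.5648,.0952,.13)),proj(c,p-[0,0,.1425]))
h=cv2.cvtColor(im,cv2.COLOR_BGR2HSV)
print("rod columns 272-277: BGR by row")
for v in range(200,246): print(v,im[v,273:276].tolist())
E
```

```text
[0.5649 0.0952 0.1858] [-0.6812  0.2717 -0.6363] [ 0.0316  0.0082 -0.0512]
pred ring, rim, tip [273.2297 215.8107] [273.2135 216.2431] [274.1374 242.3506]
rod columns 272-277: BGR by row
200 [[15, 59, 108], [20, 19, 31], [23, 16, 17]]
201 [[14, 47, 92], [19, 28, 39], [22, 19, 31]]
202 [[8, 58, 108], [13, 57, 100], [19, 58, 110]]
203 [[0, 66, 132], [3, 65, 130], [12, 51, 94]]
204 [[20, 20, 43], [18, 29, 41], [24, 23, 31]]
205 [[41, 35, 31], [40, 32, 33], [39, 35, 31]]
206 [[107, 101, 103], [112, 104, 96], [104, 101, 103]]
207 [[129, 125, 122], [142, 133, 125], [132, 127, 122]]
208 [[131, 122, 120], [143, 134, 125], [133, 128, 125]]
209 [[131, 125, 120], [138, 133, 122], [129, 124, 123]]
210 [[130, 121, 118], [141, 131, 125], [132, 129, 125]]
211 [[129, 117, 116], [141, 131, 127], [132, 124, 122]]
212 [[130, 124, 117], [142, 136, 127], [132, 127, 122]]
213 [[130, 123, 114], [135, 127, 118], [135, 129, 121]]
214 [[125, 113, 108], [136, 127, 118], [135, 131, 122]]
215 [[120, 123, 126], [133, 126, 117], [130, 126, 128]]
216 [[47, 60, 135], [51, 48, 133], [46, 45, 148]]
217 [[64, 79, 129],
[... 839 characters left out ...]
1, 127, 156], [128, 125, 120], [138, 127, 120]]
234 [[48, 98, 124], [88, 104, 112], [90, 104, 114]]
235 [[35, 100, 127], [42, 101, 130], [47, 105, 135]]
236 [[41, 100, 130], [34, 99, 129], [41, 105, 136]]
237 [[31, 101, 128], [38, 105, 135], [39, 105, 137]]
238 [[46, 106, 138], [39, 106, 137], [37, 105, 136]]
239 [[111, 140, 156], [75, 112, 131], [69, 114, 134]]
240 [[223, 217, 215], [141, 137, 131], [132, 125, 118]]
241 [[234, 233, 232], [145, 139, 135], [134, 125, 118]]
242 [[212, 210, 208], [161, 159, 154], [139, 131, 125]]
243 [[219, 219, 216], [207, 204, 199], [193, 188, 185]]
244 [[243, 243, 242], [239, 239, 236], [238, 238, 238]]
245 [[228, 220, 210], [228, 223, 216], [231, 228, 226]]
```

play_rows(deltas=[[[0,0,1.2,0,0,0,0],[0,0,0,0,0,0,0],[0,0,0,0,0,0,0],[0,0,0,0,0,0,0],[0,0,0,0,0,0,0],[0,0,0,0,0,0,0],[0,0,0,0,0,0,0],[0,0,0,0,0,0,0]]])

```text
time_s: 17.85
position: [0.5648, 0.0952, 0.1845]
eef_rot: [0.0, 1.0, 0.0, 0.0]
wrist_force: [0.4, 0.0, -0.7]
gripper_width: 0.0192
grip_force: 40.0
```

```bash
python3 -c "
from workcell import robot
print(robot.job_done())"
```

```text
the job is handed in; nothing more can be done
None
```

The job is handed in: the probe was held still about 2 cm above the middle of the tile for over a second, then threaded through both bushings without measurable force, and it is still gripped upright with the red ring level with the upper rim (to about 1 mm by my measurements); finished at 17.9 s of the 67 s allowed, no verdict was returned.

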